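# Crushed ice for the empty mule mug

## Robot

A 7-joint arm with a two-finger parallel gripper is mounted at the origin on the work surface. World frame = base frame: x ahead of the robot, y to its left, z up, the work surface at z = 0. Lengths are in m, angles in rad, forces in N, time in s.
With the tool pointing down it reaches from about 0.4 to 0.85 m from the base axis. Payload 4.5 kg.
Tool frame: the origin (TCP) lies on the centre line of the jaws, within the pads' length; the fingertips stand 8 mm ahead of it and the grasp point (between the pads) lies 11 mm behind it; z points along the fingers, x is the direction in which the jaws open and shut, and the axes are right-handed (so a half turn about z gives the same grasp; the last joint's range is limited). The gripper opens to 88 mm and grips with 3 to 60 N. Pads are 18 mm wide; open, the fingers measure 123 mm over their backs; the gripper's body (75 mm by 187 mm) begins 45 mm behind the grasp point.
Start: joints at [-1.303, 0.689, -0.195, 1.565, 0.157, 0.902, -0.215], TCP at [0.145, 0.608, 0.247] pointing down, gripper open.
Joint ranges: [-3.01, 3.01], [-0.46, 2.08], [-1.47, 1.51], [0.13, 2.56], [-1, 4.14], [0.04, 2.09], [-2.66, 2.66]. Speed limits (rad/s): [2.57, 2.57, 3.14, 3.14, 3.14, 3.14, 3.14].

## Interface

Orientations are given as a unit quaternion [x, y, z, w].
In Python, from plant import r gives the robot as it stands.
- The arm moves only by the shell command python3 -m pendant 'ROWS' [FORCE]. ROWS is JSON, a list of rows, each a list of 3 entries, a list of its own where there are three numbers: the turn, a rotation vector about the tool's x, y, z in rad, then the shift along the tool's x, y, z in m, then the opening, from 0 (shut) to 1 (fully open). In form: [[[wx, wy, wz], [tx, ty, tz], claw], ...]. A call has 1 to 10 rows; each row is the pose to reach, as a shift and turn from the pose commanded when the call began, along the tool's axes at that moment; what a row does not reach only later rows make up. A row lasts 1/10 s, in which the tool goes at most 50 mm and 8.59 degrees, less where a joint would pass 70% of its speed; a pose out of reach is approached as far as the arm can. A call with a gripper value outside its range is refused whole. The fingers move at their own pace and stop on an object; FORCE is the grip in N (left out, the last holds). Time passes only in rows, so rows that repeat a pose let the fingers close. It gives the time, the measured TCP pose, the force and the opening at its end, in the units of the state.
- r.get_state(): the state, without advancing time (a new reading comes with each control period).
- r.snapshot(name): name is "side" or "top"; returns a dict with "image" (480x640x3 uint8, red, green, blue), "mtx" (3x3 intrinsics, pixels), "R" (3x3) and "t" (3): a world point X has camera coordinates R X + t. Camera axes: x right, y down, z forward; pixel columns grow to the right and rows downward; lengths in m; the calibration is good to about 2 mm. A picture is of the moment at which its call begins. There is no depth.
- r.finish_job(): hands the job in, once; it reports no verdict.
The state is a dict: "clock": time; "q": joint angles; "qd": joint speeds; "joint_torque": joint torques, N m; "tool_pos": TCP position; "eef_rot": TCP orientation; "contact_force": force on the tool from outside, world axes, zero at the start; "moment": the same for the moment, N m; "opening": opening from 0.0 (shut) to 1.0 (fully open).
Only numpy, scipy, OpenCV 4.12 (cv2) and the standard library are available. Lean on these libraries where they do the work, as an engineer would, in place of code of your own. Each camera call takes 0.05 s, during which the arm holds its last target. There are 200 camera calls.

## Task

Of the three copper mugs on the turntable only one is empty: set it upright on the ice crusher, centred under its spout, and let go of it. Then, and only with that mug standing there, twist the crusher's sprung knob clockwise all the way to its stop and release it so that it springs back. Leave the two mugs that hold something, what is in them and everything else on the bar where they are.

Things in the scene. Friction and masses are not known exactly. Their poses are not given: they have to be found in the camera images.
- mug_1: One of three identical copper mugs, upright on the turntable at the start; any of them may be the empty one. Body 66 mm diameter (58 at the foot, full from 12 mm up), 75 high, wall 4, floor 5, 0.12 to 0.23 kg. Origin: centre of underside; z up. Its handle (8 mm round bar) stands out along the mug's own +y, to 60 mm from the axis, at 20 to 64 mm height.
- mug_2: One of three identical copper mugs, upright on the turntable at the start; any of them may be the empty one. Body 66 mm diameter (58 at the foot, full from 12 mm up), 75 high, wall 4, floor 5, 0.12 to 0.23 kg. Origin: centre of underside; z up. Its handle (8 mm round bar) stands out along the mug's own +y, to 60 mm from the axis, at 20 to 64 mm height.
- mug_3: One of three identical copper mugs, upright on the turntable at the start; any of them may be the empty one. Body 66 mm diameter (58 at the foot, full from 12 mm up), 75 high, wall 4, floor 5, 0.12 to 0.23 kg. Origin: centre of underside; z up. Its handle (8 mm round bar) stands out along the mug's own +y, to 60 mm from the axis, at 20 to 64 mm height.
- stopper: Clear crystal decanter stopper, 40 mm wide and 66 mm tall, standing head down inside one of the mugs, within 10 mm of its axis, so that mug is not empty. Origin: centre of its underside.
- cork: Plain bottle cork, 30 mm diameter, 45 mm tall, standing inside another of the mugs, within 10 mm of its axis, so that mug is not empty. Origin: centre of its underside.
- turntable: Cherry wood turntable, disc of 280 mm diameter, flat top 30 mm above the bar top. Origin: centre of underside. It turns about its axis but is stiff (0.4 N m). The mugs stand about 90 mm from its axis, about 120 degrees apart. Turntable and crusher may change sides between starts.
- crusher: Ice crusher, fixed to the bar, its front (and knob) towards its own -x. Origin: underside, 40 mm in front of the spout; z up; spout at y +70 mm, knob at y -80. Base plate 12 mm thick, x -30 to +170, y -135 to +135 mm. Console under the knob: y -122 to -38 mm, up to 84 mm high, top panel sloping up and away from the front.
- spout (a point): Middle of the crusher's spout mouth, which faces straight down; mouth 44 mm wide, 165 mm above the bar top. Above it the round head widens on the same axis to 110 mm diameter at 215 mm height and 130 mm at 285 mm; top at 303 mm. Axes as the crusher's. The space below is open in front (-x), behind and on the +y side.
- post (a point): Middle of the foot of the post that carries the crusher's head: 40 (x) by 50 (y) mm, up to 282 mm above the bar top. Axes as the crusher's. Arms from it to the head, at 220 to 280 mm height, stay within the crusher's x +50 to +160, y -25 to +75 mm.
- bay (a point): Point on the top of the crusher's base plate straight below the spout's axis, 12 mm above the bar top: the empty mug's foot belongs here, centred. Axes as the crusher's.
- knob_grip (a point): Point on the knob's axis at mid grip bar, 24 mm out from the panel; it does not turn. z: the knob's axis, out of the panel (28 degrees from vertical, leaning to the crusher's front); x: up the slope, along the grip bar at rest. The bar is 44 mm long, 12 thick, 9 to 35 mm out from the panel, on a 44 mm disc.
- knob (a joint): Angle of the knob, rad: 0 at rest, growing clockwise as seen looking at the panel, to a hard stop at 1.2. A spring (0.03 N m at rest, 0.13 N m at the stop) turns it back to 0 when released.
- jigger: Bystander: steel double-cone jigger, 42 mm wide, 60 mm tall, near the middle of the turntable. Origin: centre of its underside.
- bitters: Bystander: small amber bottle, 36 mm wide, 110 mm tall, on the turntable between two mugs near the edge. Origin: centre of its underside.
- salt_jar: Bystander: small glass jar, 38 mm wide, 50 mm tall, on the turntable between two mugs near the edge. Origin: centre of its underside.
- ice_bucket: Bystander: chrome ice bucket, 124 mm wide (152 over the lugs), 120 mm high, with a hinged bail handle rising to at most 192 mm. Origin: centre of its underside.
- decanter: Bystander: crystal decanter without its stopper, 100 mm wide, 185 mm tall. Origin: centre of its underside.
- bar_spoon: Bystander: silver bar spoon, 200 mm long, 36 mm wide and 20 mm high at most, lying about along the world's x between turntable and crusher. Origin: about its middle.
- tumbler: Bystander: glass tumbler, 80 mm wide, 90 mm tall. Origin: centre of its underside.
Not all that is in view belongs to the job. What is shaped like the stopper but pink is not meant.

How it is judged:
By the outcome, as a careful person would: the job done as asked, in the order asked, and still so for the second after the job is handed in, with the robot touching nothing.
It also fails if it takes over 64 s, if anything falls off the work surface, if the arm or the gripper's body presses on something with over 40 N, if the wrist force passes 120 N, or if a joint passes its speed limit or range.

## Working session

There is one attempt and no reset: what is moved stays moved. The work goes in short steps, Python scripts to look and compute and a shell command to move; the robot and the scene stay as the last step left them, time stands still between calls to the robot, and variables do not carry over. Pictures are saved under pics/ and viewed, about 8 in all and at most 12, crops included, and the job is handed in when it is done.

```bash
ls; mkdir -p pics; python3 - <<'E'
from plant import r
import cv2,numpy as np
s=r.get_state();print(s)
for n in("side","top"):
    d=r.snapshot(n);cv2.imwrite(f"pics/{n}0.png",d["image"][:,:,::-1]);np.savez(f"pics/{n}.npz",**{k:np.array(d[k]) for k in("image","mtx","R","t")})
    print(n,np.array(d["mtx"]).round(1).tolist(),np.array(d["R"]).round(3).tolist(),np.array(d["t"]).round(3), -np.array(d["R"]).T@d["t"])
E
```

```text
pics
{'clock': 0.0, 'q': array([-1.30318669,  0.68999092, -0.19454386,  1.56635286,  0.1572846 ,
        0.90248072, -0.21508329]), 'qd': array([-3.06865129e-04, -1.55502438e-05, -6.67180368e-04, -9.32445290e-05,
       -1.52130266e-03, -1.05031882e-03, -1.44445450e-03]), 'joint_torque': array([-7.86244509e-04, -5.27566731e+01, -1.26719546e+00, -1.53433156e+01,
       -5.26569388e-02,  6.45790278e-03,  1.75086702e-04]), 'tool_pos': array([0.14468649, 0.60738374, 0.24590408]), 'eef_rot': array([ 7.84720198e-01,  6.19849469e-01, -6.89949951e-04,  6.08701992e-04]), 'contact_force': array([ 0.41431836, -0.49009489,  0.20375767]), 'moment': array([ 0.03644135, -0.01916017, -0.02826867]), 'opening': 0.9986869280345346}
side [[463.8, 0.0, 317.4], [0.0, 463.8, 239.0], [0.0, 0.0, 1.0]] [[-0.98, -0.201, 0.011], [-0.149, 0.686, -0.712], [0.135, -0.699, -0.702]] [0.526 0.174 1.289] [0.36663911 0.88740887 1.02284041]
top [[624.1, 0.0, 327.6], [0.0, 624.1, 240.6], [0.0, 0.0, 1.0]] [[-0.028, -1.0, -0.006], [-0.999, 0.028, -0.044], [0.044, 0.005, -0.999]] [0.028 0.54  1.628] [0.46870298 0.00484936 1.65053719]
```

View pics/top0.png

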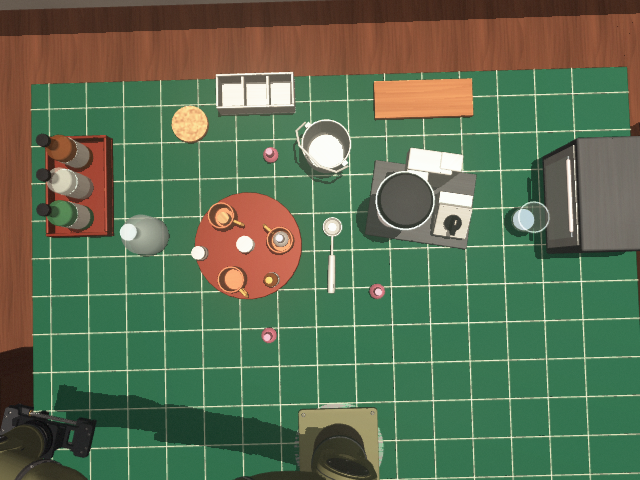

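View pics/side0.png

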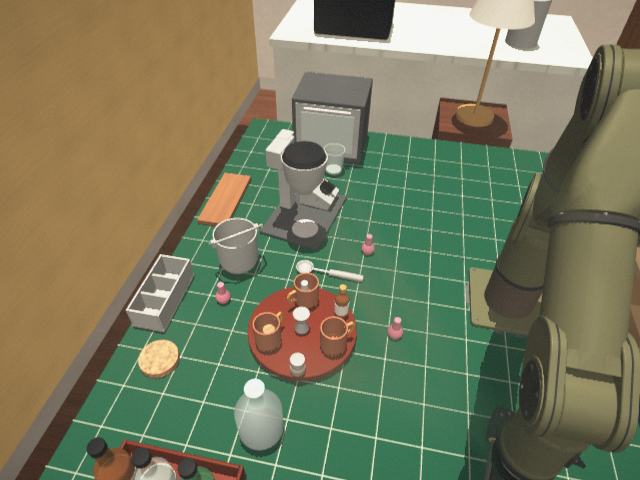

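The top view shows the turntable at about (248,245), with mugs at (222,216), (280,239) and (233,280), and the crusher head at (405,200) with its knob at (452,223). The side view shows the same layout. I'll zoom in on the mugs and crusher in one composite.

```bash
python3 - <<'E'
import cv2,numpy as np
t=cv2.imread("pics/top0.png");s=cv2.imread("pics/side0.png")
f=lambda im,x0,y0,w,h,W,H:cv2.resize(im[y0:y0+h,x0:x0+w],(W,H),interpolation=cv2.INTER_CUBIC)
a=np.hstack([f(t,190,185,120,120,400,300*120//90*3//4),f(s,240,260,120,120,400,300)])if 0 else None
A=cv2.resize(t[185:305,190:310],(400,300)) if 0 else f(t,190,187,120,90+24,400,380)
B=f(s,240,268,120,114,400,380)
C=f(t,360,143,120,66*1+44,240,220);D=f(s,255,125,100,125,176,220)
cv2.imwrite("pics/c1.png",np.vstack([np.hstack([A,B]),np.hstack([C,D,np.zeros((220,800-416,3),np.uint8)])]))
E
```

```text
(no output)
```

View pics/c1.png

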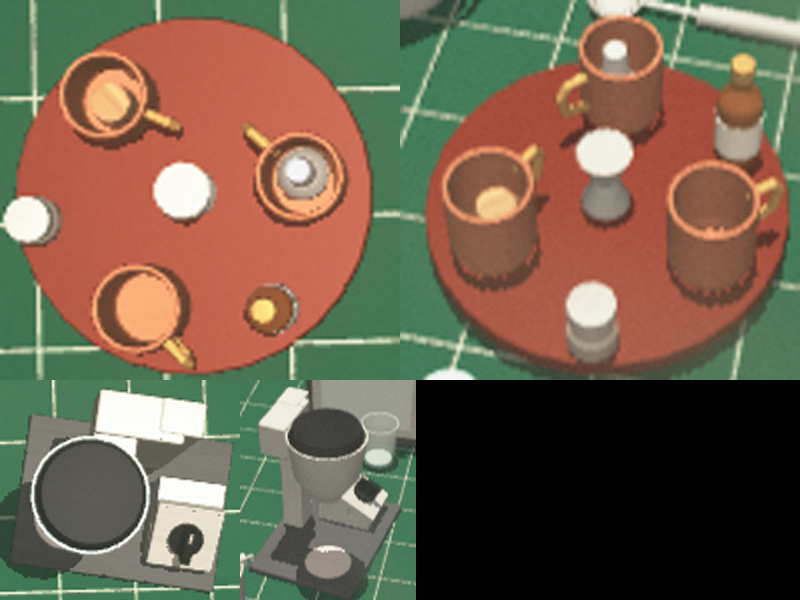

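The empty mug is the one at top (232,279): its floor is bare. The cork is in the mug at (222,216) and the stopper in the one at (280,239). The empty mug's handle points towards the robot and ends at about (246,296). Next I'll measure the poses.

```bash
cat > h.py <<'E'
import numpy as np
from scipy.optimize import least_squares
from scipy.spatial.transform import Rotation as Ro
C={n:np.load(f"pics/{n}.npz") for n in("top","side")}
def proj(n,X):
    c=C[n];p=c["R"]@np.asarray(X,float)+c["t"];p=c["mtx"]@p;return p[:2]/p[2]
def loc(n,u,v,z):
    c=C[n];d=c["R"].T@np.linalg.solve(c["mtx"],[u,v,1.]);o=-c["R"].T@c["t"];return o+d*(z-o[2])/d[2]
def tri(a,b,x0=(.5,0,.1)):
    s=least_squares(lambda X:np.r_[proj("top",X)-a,proj("side",X)-b],x0);return s.x,np.abs(s.fun).max()
E
python3 - <<'E'
from h import *
m=loc("top",232,278.8,.105);print("mug",m, "side px",proj("side",m))
he=loc("top",246.1,295.6,.088);print("handle",he,np.linalg.norm((he-m)[:2]),np.degrees(np.arctan2(*(he-m)[[1,0]])))
for n,u,v,z in(("mugcork",221.5,215.6,.105),("mugstop",280,239,.105),("bitters",269,280.5,.14),("jig",245,244,.09),("table",248.3,245.3,.03),("spoonhead",332,227,.01),("spoontail",332,292,.01),("decoyR",377,292,.03),("decoyM",268,336,.03),("bucket",326,145,.12)):print(n,loc("top",u,v,z).round(3))
cor={(-.03,.135):(366,233),(-.03,-.135):(466,248.5),(.17,-.135):(476,175),(.17,.135):(376,160.5)}
def f(p):
    c,s=np.cos(p[2]),np.sin(p[2]);o=[]
    W=lambda x,y,z:[p[0]+c*x-s*y,p[1]+s*x+c*y,z]
    for k,v in cor.items():o+=list(proj("top",W(*k,.012))-v)
    o+=list(proj("top",W(.04,.07,.303))-(405.5,200))
    return np.array(o)
s=least_squares(f,[.55,-.2,-.13]);print("crusher",s.x,s.fun.round(1))
k,e=tri((452,223.5),(327,187.5));print("knob",k,e)
c,sn=np.cos(s.x[2]),np.sin(s.x[2]);d=k[:2]-s.x[:2];print("knob in crusher",c*d[0]+sn*d[1],-sn*d[0]+c*d[1])
for x,y,z in((.04,.07,.012),(.04,.07,.303),(.04,.07,.165)):
    X=[s.x[0]+c*x-sn*y,s.x[1]+sn*x+c*y,z];print("bay/head/spout",np.round(X,4),proj("side",X),proj("top",X))
E
```

```text
mug [0.44873638 0.25161746 0.105     ] side px [332.98253539 325.65388678]
handle [0.40564433 0.21997321 0.088     ] 0.05346291009011053 -143.7086422030793
mugcork [0.606 0.274 0.105]
mugstop [0.544 0.13  0.105]
bitters [0.443 0.157 0.14 ]
jig [0.535 0.22  0.09 ]
table [0.534 0.219 0.03 ]
spoonhead [0.576 0.    0.01 ]
spoontail [0.406 0.005 0.01 ]
decoyR [ 0.403 -0.111  0.03 ]
decoyM [0.298 0.174 0.03 ]
bucket [0.772 0.01  0.12 ]
crusher [ 0.56054826 -0.22275263 -0.17464218] [-1.4  1.3  0.5  0.8  0.9 -0.7 -0.6 -1.   0.5 -0.4]
knob [ 0.57070041 -0.30360869  0.07187644] 0.9488085336442396
knob in crusher 0.024046930216235107 -0.07786215090015515
bay/head/spout [ 0.6121 -0.1608  0.012 ] [304.39360411 227.86970091] [392.83812305 211.6553306 ]
bay/head/spout [ 0.6121 -0.1608  0.303 ] [303.48212166 150.46457651] [406.03855979 199.55015745]
bay/head/spout [ 0.6121 -0.1608  0.165 ] [303.94828919 190.05256334] [399.13619278 205.87982286]
```

```bash
cat >> h.py <<'E'
def goal(p,alpha,th=0.):
    """turn+shift in current tool axes for TCP p, tool pointing to azimuth alpha, th deg from down; tool x at alpha+90"""
    from plant import r
    a,t=np.radians([alpha,th]);x=np.array([-np.sin(a),np.cos(a),0]);z=np.array([np.sin(t)*np.cos(a),np.sin(t)*np.sin(a),-np.cos(t)])
    G=np.c_[x,np.cross(z,x),z];s=r.get_state();T=Ro.from_quat(s["eef_rot"])
    print("turn",(T.inv()*Ro.from_matrix(G)).as_rotvec().round(3).tolist(),"shift",T.inv().apply(np.array(p)-s["tool_pos"]).round(4).tolist(),"q",s["q"].round(2).tolist(),"t",round(s["clock"],2),"F",s["contact_force"].round(1))
    return z
E
python3 -c "
from h import *
goal([.449,.252,.2],-135)"
python3 -m pendant '[[[0,0,2.12],[-0.276,0.378,0.046],1],[[0,0,2.12],[-0.276,0.378,0.046],1],[[0,0,2.12],[-0.276,0.378,0.046],1],[[0,0,2.12],[-0.276,0.378,0.046],1],[[0,0,2.12],[-0.276,0.378,0.046],1],[[0,0,2.12],[-0.276,0.378,0.046],1],[[0,0,2.12],[-0.276,0.378,0.046],1],[[0,0,2.12],[-0.276,0.378,0.046],1],[[0,0,2.12],[-0.276,0.378,0.046],1],[[0,0,2.12],[-0.276,0.378,0.046],1]]' 25
python3 -c "
from h import *
goal([.449,.252,.2],-135)"
```

```text
turn [0.002, 0.001, 2.122] shift [-0.2753, 0.3783, 0.0465] q [-1.3, 0.69, -0.19, 1.57, 0.16, 0.9, -0.22] t 0.1 F [-1.2 -0.3 -0.2]
clock: 1.1
tool_pos: [0.4516, 0.2466, 0.2004]
eef_rot: [0.996, -0.088, 0.001, 0.001]
contact_force: [0.1, -0.6, -1.2]
opening: 1.002
turn [0.002, -0.003, 0.609] shift [-0.0035, -0.0049, 0.0004] q [-0.69, 0.62, 0.16, 1.96, -0.17, 0.58, -0.59] t 1.1 F [ 0.1 -0.6 -1.2]
```

```bash
python3 -m pendant '[[[0,0,0.61],[-0.003,-0.005,0],1],[[0,0,0.61],[-0.003,-0.005,0],1],[[0,0,0.61],[-0.003,-0.005,0],1],[[0,0,0.61],[-0.003,-0.005,0],1],[[0,0,0.61],[-0.003,-0.005,0],1],[[0,0,0.61],[-0.003,-0.005,0],1]]'
python3 - <<'E'
from h import *
from plant import r
import cv2
goal([.449,.252,.074],-135)
a=r.snapshot("top")["image"][:,:,::-1];b=r.snapshot("side")["image"][:,:,::-1]
f=lambda im,x,y:cv2.resize(im[y:y+160,x:x+130],(390,480),interpolation=cv2.INTER_CUBIC)
cv2.imwrite("pics/c2.png",np.hstack([f(a,180,190),f(b,260,200)]))
s=r.get_state();tip=s["tool_pos"]
print(proj("top",tip),proj("side",tip))
E
```

```text
clock: 1.7
tool_pos: [0.4462, 0.2574, 0.2005]
eef_rot: [0.927, -0.375, -0.0, 0.0]
contact_force: [0.1, 0.6, 0.5]
opening: 0.997
turn [0.001, -0.0, 0.016] shift [0.0058, 0.0019, 0.1265] q [-0.82, 0.64, 0.34, 1.96, -0.36, 0.6, -1.01] t 1.7 F [0.1 0.6 0.5]
[222.97071528 280.64786479] [335.10802524 302.90975339]
```

View pics/c2.png

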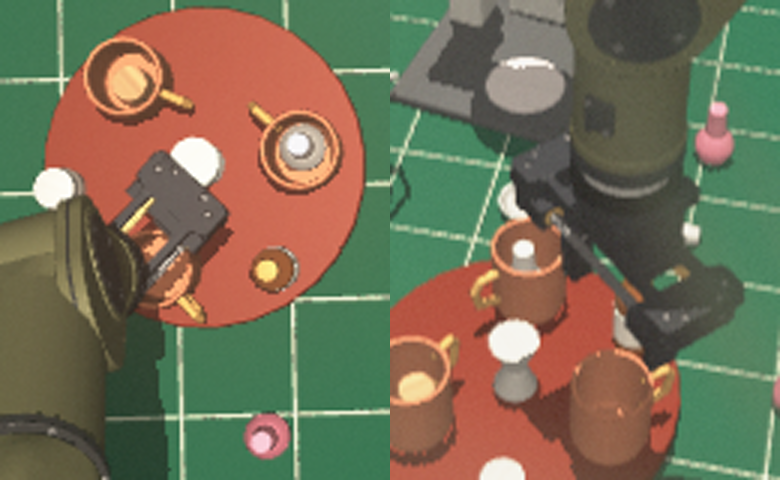

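The gripper sits over the empty mug, with the mug's rim showing between the fingers at crop (165,275) and the bitters clear to the right. I'll descend and close.

```bash
python3 -m pendant '[[[0,0,0.01],[0.005,0.002,0.04],1],[[0,0,0.01],[0.005,0.002,0.08],1],[[0,0,0.01],[0.005,0.002,0.105],1],[[0,0,0.01],[0.005,0.002,0.127],1],[[0,0,0.01],[0.005,0.002,0.127],1],[[0,0,0.01],[0.005,0.002,0.127],0.6],[[0,0,0.01],[0.005,0.002,0.127],0.6],[[0,0,0.01],[0.005,0.002,0.127],0.6],[[0,0,0.01],[0.005,0.002,0.127],0.6],[[0,0,0.01],[0.005,0.002,0.127],0.6]]' 25
python3 -m pendant '[[[0,0,0],[0,0,0],0.5],[[0,0,0],[0,0,0],0.5],[[0,0,0],[0,0,0],0.5],[[0,0,0],[0,0,-0.02],0.5],[[0,0,0],[0,0,-0.04],0.5],[[0,0,0],[0,0,-0.07],0.5],[[0,0,0],[0,0,-0.11],0.5],[[0,0,0],[0,0,-0.15],0.5],[[0,0,0],[0,0,-0.18],0.5],[[0,0,0],[0,0,-0.18],0.5]]' 25
python3 -c "
from h import *
goal([.52,-.05,.254],-15)"
```

```text
clock: 2.8
tool_pos: [0.4489, 0.253, 0.0748]
eef_rot: [0.924, -0.381, 0.0, -0.001]
contact_force: [-1.2, 0.6, 7.6]
opening: 0.735
clock: 3.8
tool_pos: [0.4508, 0.2532, 0.2576]
eef_rot: [0.924, -0.382, 0.003, -0.003]
contact_force: [-0.1, 0.4, -2.3]
opening: 0.741
turn [-0.003, -0.01, -2.092] shift [0.263, 0.1661, 0.0028] q [-0.86, 0.56, 0.41, 1.9, -0.32, 0.73, -1.05] t 3.8 F [-0.1  0.4 -2.3]
```

```bash
python3 -m pendant '[[[0,0,-2.09],[0.263,0.166,0.003],0.5],[[0,0,-2.09],[0.263,0.166,0.003],0.5],[[0,0,-2.09],[0.263,0.166,0.003],0.5],[[0,0,-2.09],[0.263,0.166,0.003],0.5],[[0,0,-2.09],[0.263,0.166,0.003],0.5],[[0,0,-2.09],[0.263,0.166,0.003],0.5],[[0,0,-2.09],[0.263,0.166,0.003],0.5],[[0,0,-2.09],[0.263,0.166,0.003],0.5],[[0,0,-2.09],[0.263,0.166,0.003],0.5],[[0,0,-2.09],[0.263,0.166,0.003],0.5]]'
python3 -c "
from h import *
goal([.52,-.05,.254],-15)"
```

```text
clock: 4.8
tool_pos: [0.5169, -0.0509, 0.2494]
eef_rot: [0.935, 0.354, -0.001, -0.001]
contact_force: [0.2, 0.5, -1.8]
opening: 0.736
turn [-0.002, 0.001, -0.586] shift [0.0029, 0.0014, -0.0046] q [0.08, 0.55, -0.11, 1.88, 0.08, 0.72, 0.65] t 4.8 F [ 0.2  0.5 -1.8]
```

```bash
python3 -m pendant '[[[0,0,-0.59],[0.003,0.001,0],0.5],[[0,0,-0.59],[0.003,0.001,0],0.5],[[0,0,-0.59],[0.003,0.001,0],0.5],[[0,0,-0.59],[0.003,0.001,0],0.5],[[0,0,-0.59],[0.003,0.001,0],0.5],[[0,0,-0.59],[0.003,0.001,0.05],0.5],[[0,0,-0.59],[0.003,0.001,0.1],0.5],[[0,0,-0.59],[0.003,0.001,0.15],0.5],[[0,0,-0.59],[0.003,0.001,0.18],0.5],[[0,0,-0.59],[0.003,0.001,0.18],0.5]]'
python3 -c "
from h import *
goal([.52,-.05,.046],-15)"
```

```text
clock: 5.8
tool_pos: [0.5175, -0.0492, 0.0667]
eef_rot: [0.795, 0.607, -0.004, -0.003]
contact_force: [-0.1, -0.8, -0.8]
opening: 0.74
turn [-0.009, 0.002, -0.004] shift [-0.0, 0.0028, 0.0207] q [0.09, 0.86, -0.14, 2.0, 0.35, 0.32, 0.97] t 5.8 F [-0.1 -0.8 -0.8]
```

```bash
python3 -m pendant '[[[0,0,0],[0,0,0.01],0.5],[[0,0,0],[0,0,0.016],0.5],[[0,0,0],[0,0,0.02],0.5],[[0,0,0],[0,0,0.021],0.5],[[0,0,0],[0,0,0.021],0.5]]'
python3 -m pendant '[[[0,0,0],[0,0,0],1],[[0,0,0],[0,0,0],1],[[0,0,0],[0,0,0],1],[[0,0,0],[0,0,0],1],[[0,0,0],[0,0,0],1],[[0,0,0],[0,0,-0.03],1],[[0,0,0],[0,0,-0.06],1],[[0,0,0],[0,0,-0.1],1],[[0,0,0],[0,0,-0.15],1],[[0,0,0],[0,0,-0.15],1]]'
python3 -c "
from h import *
z=goal([.52,-.05,.046],-10,45)
g=np.array([.52,-.05,.045])
print(z);goal(g+z*.011-z*.13,-10,45);goal(g+z*.011,-10,45)"
```

```text
clock: 6.3
tool_pos: [0.5212, -0.0495, 0.0503]
eef_rot: [0.794, 0.608, 0.0, 0.0]
contact_force: [0.2, 0.3, -1.8]
opening: 0.74
clock: 7.3
tool_pos: [0.5244, -0.0494, 0.2052]
eef_rot: [0.794, 0.608, 0.005, 0.003]
contact_force: [0.7, 0.2, -0.7]
opening: 0.998
turn [-0.774, 0.033, -0.086] shift [-0.0022, -0.0059, 0.1591] q [0.17, 0.62, -0.27, 1.91, 0.27, 0.63, 1.04] t 7.3 F [ 0.7  0.2 -0.7]
[ 0.69636424 -0.1227878  -0.70710678]
turn [-0.774, 0.033, -0.086] shift [-0.0095, -0.0888, 0.075] q [0.17, 0.62, -0.27, 1.91, 0.27, 0.63, 1.04] t 7.3 F [ 0.7  0.2 -0.7]
turn [-0.774, 0.033, -0.086] shift [-0.0015, 0.0018, 0.168] q [0.17, 0.62, -0.27, 1.91, 0.27, 0.63, 1.04] t 7.3 F [ 0.7  0.2 -0.7]
```

```bash
python3 -m pendant '[[[-0.774,0.033,-0.086],[-0.01,-0.089,0.0],1],[[-0.774,0.033,-0.086],[-0.01,-0.089,0.0],1],[[-0.774,0.033,-0.086],[-0.01,-0.089,0.0],1],[[-0.774,0.033,-0.086],[-0.01,-0.089,0.03],1],[[-0.774,0.033,-0.086],[-0.01,-0.089,0.05],1],[[-0.774,0.033,-0.086],[-0.01,-0.089,0.075],1],[[-0.774,0.033,-0.086],[-0.01,-0.089,0.075],1],[[-0.774,0.033,-0.086],[-0.01,-0.089,0.075],1]]'
python3 - <<'E'
from h import *
from plant import r
import cv2
g=np.array([.52,-.05,.045])
z=goal(g,-10,45);goal(g+z*.011,-10,45);print(r.get_state()["tool_pos"])
a=r.snapshot("top")["image"][:,:,::-1];b=r.snapshot("side")["image"][:,:,::-1]
f=lambda im,x,y:cv2.resize(im[y:y+160,x:x+130],(390,480),interpolation=cv2.INTER_CUBIC)
cv2.imwrite("pics/c3.png",np.hstack([f(a,290,150),f(b,240,160)]))
print(proj("top",[.52,-.05,.075]),proj("side",[.52,-.05,.075]))
E
```

```text
clock: 8.1
tool_pos: [0.4144, -0.0658, 0.1425]
eef_rot: [0.773, 0.616, -0.007, 0.151]
contact_force: [0.3, -1.1, -0.3]
opening: 1.0
turn [-0.56, 0.212, 0.032] shift [0.0597, 0.0759, 0.1077] q [0.02, 0.67, -0.29, 2.44, 1.74, 0.46, -0.58] t 8.1 F [ 0.3 -1.1 -0.3]
turn [-0.56, 0.212, 0.032] shift [0.0618, 0.0817, 0.1168] q [0.02, 0.67, -0.29, 2.44, 1.74, 0.46, -0.58] t 8.1 F [ 0.3 -1.1 -0.3]
[ 0.4143727  -0.06580975  0.14254278]
[352.60304004 247.00507015] [326.84576716 242.2412623 ]
```

View pics/c3.png

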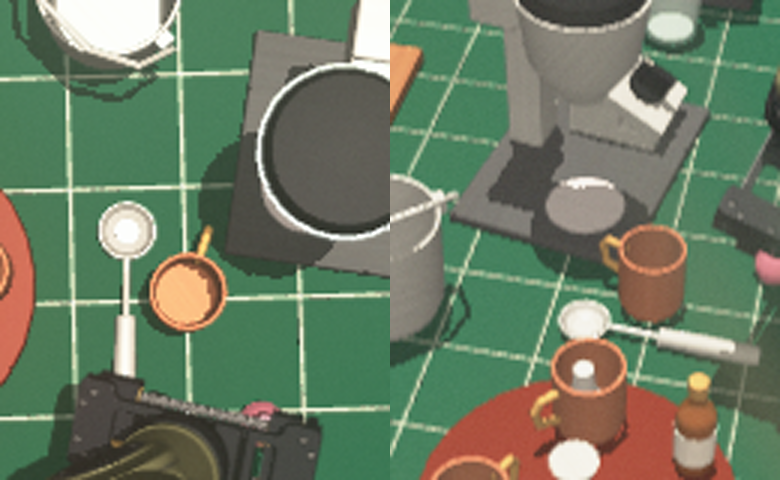

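The mug stands upright at the expected spot (crop 188,291), its handle pointing at the crusher side. The wrist hasn't reached the full tilt yet, so I'll finish the tilt higher up.

```bash
python3 -c "
from h import *
goal([.44,-.036,.2],-10,45)"
python3 -m pendant '[[[0,0,0],[0.02,0,-0.03],1],[[-0.56,0.212,0.032],[0.02,0,-0.05],1],[[-0.56,0.212,0.032],[0.02,0,-0.06],1],[[-0.56,0.212,0.032],[0.03,0,-0.06],1],[[-0.56,0.212,0.032],[0.03,0,-0.06],1],[[-0.56,0.212,0.032],[0.03,0.01,-0.06],1],[[-0.56,0.212,0.032],[0.03,0.01,-0.06],1],[[-0.56,0.212,0.032],[0.03,0.01,-0.06],1],[[-0.56,0.212,0.032],[0.03,0.01,-0.06],1]]'
python3 -c "
from h import *
g=np.array([.52,-.05,.045])
z=goal([.44,-.036,.2],-10,45);goal(g-z*.1,-10,45)"
```

```text
turn [-0.565, 0.209, 0.036] shift [0.022, 0.033, -0.058] q [0.02, 0.67, -0.29, 2.44, 1.73, 0.46, -0.57] t 8.2 F [-0.  -0.3  0.8]
clock: 9.1
tool_pos: [0.4814, -0.0232, 0.2218]
eef_rot: [0.728, 0.608, 0.18, 0.26]
contact_force: [0.4, 1.0, -0.2]
opening: 1.0
turn [-0.145, 0.056, 0.019] shift [-0.0194, -0.0442, -0.0044] q [0.5, 0.92, -1.47, 2.56, 1.76, 1.43, -0.73] t 9.1 F [ 0.4  1.  -0.2]
turn [-0.145, 0.056, 0.019] shift [-0.0145, -0.0862, 0.0693] q [0.5, 0.92, -1.47, 2.56, 1.76, 1.43, -0.73] t 9.1 F [ 0.4  1.  -0.2]
```

```bash
python3 -c "
from h import *
g=np.array([.516,-.049,.18])
z=goal(g,-10,45);goal(g+.011*z,-10,45)"
```

```text
turn [-0.145, 0.056, 0.019] shift [-0.0162, 0.0056, 0.0576] q [0.5, 0.92, -1.47, 2.56, 1.76, 1.43, -0.73] t 9.1 F [ 0.4  1.  -0.2]
turn [-0.145, 0.056, 0.019] shift [-0.0156, 0.0072, 0.0685] q [0.5, 0.92, -1.47, 2.56, 1.76, 1.43, -0.73] t 9.1 F [ 0.4  1.  -0.2]
```

```bash
python3 -m pendant '[[[-0.145,0.056,0.02],[-0.016,0.007,0.03],1],[[-0.145,0.056,0.02],[-0.016,0.007,0.068],1],[[-0.145,0.056,0.02],[-0.016,0.007,0.068],1],[[-0.145,0.056,0.02],[-0.016,0.007,0.068],1],[[-0.145,0.056,0.02],[-0.016,0.007,0.068],1],[[-0.145,0.056,0.02],[-0.016,0.007,0.068],1]]'
python3 -c "
from h import *
g=np.array([.516,-.049,.18])
z=goal(g,-10,45);goal(g+.011*z,-10,45);goal(g+.011*z-[0,0,.123],-10,45)"
```

```text
clock: 9.7
tool_pos: [0.542, -0.0458, 0.1816]
eef_rot: [0.707, 0.595, 0.248, 0.292]
contact_force: [0.5, 0.3, -0.5]
opening: 0.999
turn [0.0, -0.006, 0.0] shift [-0.0076, -0.0189, -0.0166] q [0.58, 1.19, -1.47, 2.56, 2.09, 1.65, -0.64] t 9.7 F [ 0.5  0.3 -0.5]
turn [0.0, -0.006, 0.0] shift [-0.0076, -0.0189, -0.0056] q [0.58, 1.19, -1.47, 2.56, 2.09, 1.65, -0.64] t 9.7 F [ 0.5  0.3 -0.5]
turn [0.0, -0.006, 0.0] shift [-0.0081, -0.1059, 0.0813] q [0.58, 1.19, -1.47, 2.56, 2.09, 1.65, -0.64] t 9.7 F [ 0.5  0.3 -0.5]
```

```bash
python3 -c "
from h import *
goal([.6,.04,.34],0,45)"
python3 -m pendant '[[[0,0,0],[0.03,-0.05,-0.03],1],[[0.02,-0.1,0],[0.06,-0.08,-0.06],1],[[0.02,-0.1,0],[0.06,-0.08,-0.06],1],[[0.02,-0.1,0],[0.07,-0.08,-0.06],1],[[0.02,-0.1,0],[0.07,-0.08,-0.06],1],[[0.02,-0.1,0],[0.07,-0.08,-0.06],1],[[0.02,-0.1,0],[0.07,-0.08,-0.06],1]]'
python3 -c "
from h import *
goal([.6,.04,.34],0,45)"
```

```text
turn [0.001, 0.118, -0.123] shift [0.095, 0.1419, -0.0815] q [0.58, 1.19, -1.47, 2.56, 2.09, 1.65, -0.64] t 9.7 F [ 0.5  0.3 -0.5]
clock: 10.4
tool_pos: [0.4945, 0.0562, 0.1738]
eef_rot: [0.729, 0.58, 0.19, 0.308]
contact_force: [0.1, 0.4, -0.6]
opening: 1.0
turn [-0.058, 0.235, -0.131] shift [-0.0022, 0.1906, -0.0519] q [0.14, 1.19, -1.47, 2.56, 1.72, 1.88, -1.04] t 10.4 F [ 0.1  0.4 -0.6]
```

I typed the y shift with the wrong sign, but nothing was touched. I'll correct it now.

```bash
python3 -m pendant '[[[0,0,0],[0,0.05,-0.02],1],[[-0.06,0.235,-0.13],[0,0.1,-0.05],1],[[-0.06,0.235,-0.13],[0,0.15,-0.05],1],[[-0.06,0.235,-0.13],[0,0.19,-0.05],1],[[-0.06,0.235,-0.13],[0,0.19,-0.05],1],[[-0.06,0.235,-0.13],[0,0.19,-0.05],1],[[-0.06,0.235,-0.13],[0,0.19,-0.05],1],[[-0.06,0.235,-0.13],[0,0.19,-0.05],1],[[-0.06,0.235,-0.13],[0,0.19,-0.05],1]]'
python3 -c "
from h import *
goal([.6,.04,.34],0,45)"
```

```text
clock: 11.3
tool_pos: [0.6001, 0.0434, 0.3346]
eef_rot: [0.653, 0.654, 0.27, 0.269]
contact_force: [0.1, 0.5, -0.1]
opening: 1.003
turn [-0.003, -0.002, 0.001] shift [-0.0033, 0.0037, -0.0039] q [0.6, 0.77, -1.46, 2.23, 1.82, 1.09, -0.29] t 11.3 F [ 0.1  0.5 -0.1]
```

The arm got its elbow folded sideways (q3 is at its limit) because the pre-grasp pose was too close to the base. I'll fit a simple kinematic model from the readings so far, to plan through a good posture.

```bash
cat > kin.py <<'E'
from h import *
import itertools,os
D=[([-1.30319,.68999,-.19454,1.56635,.15728,.90248,-.21508],[.14469,.60738,.2459],[.78472,.61985,-.00069,.00061]),
([-0.69,.62,.16,1.96,-.17,.58,-.59],[.4516,.2466,.2004],[.996,-.088,.001,.001]),
([-0.82,.64,.34,1.96,-.36,.6,-1.01],[.4462,.2574,.2005],[.927,-.375,0,0]),
([-.86,.56,.41,1.9,-.32,.73,-1.05],[.4508,.2532,.2576],[.924,-.382,.003,-.003]),
([.08,.55,-.11,1.88,.08,.72,.65],[.5169,-.0509,.2494],[.935,.354,-.001,-.001]),
([.09,.86,-.14,2.0,.35,.32,.97],[.5175,-.0492,.0667],[.795,.607,-.004,-.003]),
([.17,.62,-.27,1.91,.27,.63,1.04],[.5244,-.0494,.2052],[.794,.608,.005,.003]),
([.02,.67,-.29,2.44,1.74,.46,-.58],[.4144,-.0658,.1425],[.773,.616,-.007,.151]),
([.5,.92,-1.47,2.56,1.76,1.43,-.73],[.4814,-.0232,.2218],[.728,.608,.18,.26]),
([.58,1.19,-1.47,2.56,2.09,1.65,-.64],[.542,-.0458,.1816],[.707,.595,.248,.292]),
([.14,1.19,-1.47,2.56,1.72,1.88,-1.04],[.4945,.0562,.1738],[.729,.58,.19,.308]),
([.6,.77,-1.46,2.23,1.82,1.09,-.29],[.6001,.0434,.3346],[.653,.654,.27,.269])]
LO=np.array([-3.01,-.46,-1.47,.13,-1,.04,-2.66]);HI=np.array([3.01,2.08,1.51,2.56,4.14,2.09,2.66])
def fk(P,sg,q):
    d1,l1,l2,l3,b,t,a1,a2=P;s1,s3,s5,s7=sg;E=Ro.from_euler
    R=E('z',s1*q[0]+b);p=np.array([0,0,d1])
    R=R*E('y',q[1]);p=p+R.apply([a1,0,l1])
    R=R*E('z',s3*q[2])*E('y',q[3]);p=p+R.apply([a2,0,l2])
    R=R*E('z',s5*q[4])*E('y',q[5])*E('z',s7*q[6]+t);p=p+R.apply([0,0,l3]);return p,R
def fit():
    best=None
    for sg in itertools.product((-1,1),repeat=4):
        def f(P):
            o=[]
            for q,p,u in D:
                a,R=fk(P,sg,q);o+=list((a-p)*3)+list((R.inv()*Ro.from_quat(u)).as_rotvec()*.5)
            return np.array(o)
        for t0 in(0,3.1,1.57,-1.57):
            s=least_squares(f,[.35,.4,.4,.2,0,t0,0,0],max_nfev=40)
            if best is None or s.cost<best[0]:best=(s.cost,sg,s.x,s.fun)
    return best
if os.path.exists("k.npz"):
    k=np.load("k.npz");SG,P=k["sg"],k["P"]
def FK(q):return fk(P,SG,q)
def err(q,p,R):a,B=FK(q);return np.r_[p-a,(R*B.inv()).as_rotvec()*.3]
def pose(p,alpha,th):
    a,t=np.radians([alpha,th]);x=np.array([-np.sin(a),np.cos(a),0]);z=np.array([np.sin(t)*np.cos(a),np.sin(t)*np.sin(a),-np.cos(t)])
    return np.array(p,float),Ro.from_matrix(np.c_[x,np.cross(z,x),z])
def ik(p,R,q0,w=.003):
    s=least_squares(lambda q:np.r_[err(q,p,R),w*(q-q0)],np.clip(q0,LO+.01,HI-.01),bounds=(LO,HI));e=err(s.x,p,R);return s.x,np.linalg.norm(e)
E
python3 - <<'E'
from kin import *
c,sg,P,f=fit();print(c,sg,P.round(4),np.abs(f.reshape(-1,6)).max(1).round(4));np.savez("k.npz",sg=sg,P=P)
E
```

```text
0.008910798309856532 (-1, -1, -1, -1) [ 0.311   0.5481  0.3345  0.3001 -0.0816 -3.2154 -0.0059 -0.0276] [0.0213 0.0182 0.0238 0.0216 0.0129 0.0199 0.0133 0.059  0.0297 0.03
 0.0297 0.0393]
```

```bash
cat >> kin.py <<'E'
def step(q,p,R,lam=.01):
    """one 0.1 s row of a local min-norm IK toward p,R"""
    for _ in range(4):
        a,B=FK(q);dp=p-a;w=(R*B.inv()).as_rotvec()
        dp*=min(1,.0125/(np.linalg.norm(dp)+1e-9));w*=min(1,.0375/(np.linalg.norm(w)+1e-9))
        e=np.r_[dp,w*.3];J=np.array([(err(q,*FKp(a,B))-err(q+1e-5*np.eye(7)[i],*FKp(a,B)))/1e-5 for i in range(7)]).T
        dq=J.T@np.linalg.solve(J@J.T+lam**2*np.eye(6),e);q=np.clip(q+dq*min(1,.05/np.abs(dq).max()),LO,HI)
    return q
def FKp(a,B):return a,B
def sim(q,way):
    for p,R,n in way:
        for _ in range(n):q=step(q,p,R)
        print(q.round(2),"err",err(q,p,R).round(3))
    return q
E
python3 - <<'E'
from kin import *
np.set_printoptions(suppress=True)
best={}
q0=np.array([0.,.8,0,2.,3.14,.5,0.])
for nm,p,a,t in(("S",[.524,-.05,.05],-10,45),("bay",[.62,-.162,.06],-10,45),("Sup",[.524,-.05,.2],-10,45),("knob",[.57,-.303,.08],-10,28)):
    G=pose(p,a,t)
    for q7 in(-1.5,1.5):
        for q5 in(0,1.57,3.14):
            q0[6]=q7;q0[4]=q5;q0[0]=-np.arctan2(p[1],p[0]);s,e=ik(*G,q0);print(nm,s.round(2),round(e,4))
from plant import r
q=r.get_state()["q"]
print("sim A: up, down-pointing, far")
q1=sim(q,[(*pose([.62,.04,.34],0,0),20),(*pose([.55,.04,.34],0,0),10),(*pose([.55,-.04,.34],0,45),20)])
E
```

```text
S [ 0.06  1.08 -0.18  2.56  2.93  1.26 -1.55] 0.0243
S [ 0.01  1.08 -0.1   2.56  2.97  1.24 -1.62] 0.0243
S [-0.04  1.08 -0.01  2.56  3.03  1.23 -1.7 ] 0.0242
S [ 0.2   1.12 -0.41  2.56  2.79  1.31 -1.35] 0.0245
S [ 0.15  1.11 -0.33  2.56  2.84  1.29 -1.42] 0.0244
S [-0.9   2.01  1.51  2.56  3.53  1.64  2.66] 0.0864
bay [ 1.04  1.25 -0.84  1.86 -1.    0.04 -2.66] 0.1948
bay [ 0.45  1.05 -0.39  2.31  2.98  0.97 -1.21] 0.0001
bay [ 0.26  1.01 -0.08  2.31  3.19  0.96 -1.54] 0.0
bay [ 0.3   0.87 -0.11  1.87 -1.    0.04  2.66] 0.1312
bay [ 0.82  1.4  -1.17  2.31  2.54  1.3  -0.38] 0.0001
bay [ 0.76  1.3  -1.    2.31  2.62  1.19 -0.55] 0.0001
Sup [ 0.19  0.66 -0.38  2.56  2.73  0.87 -1.36] 0.0125
Sup [ 0.08  0.64 -0.2   2.56  2.86  0.83 -1.49] 0.0123
Sup [-0.03  0.63 -0.01  2.56  3.    0.81 -1.64] 0.0123
Sup [ 0.38  0.73 -0.71  2.56  2.5   0.98 -1.12] 0.0129
Sup [ 0.29  0.69 -0.55  2.56  2.61  0.92 -1.23] 0.0127
Sup [-1.05  1.31  1.51  2.37  4.14  0.89  2.66] 0.1368
knob [ 1.12  1.09 -0.67  1.91 -1.    0.04 -2.66] 0.1453
knob [ 0.74  0.92 -0.43  2.06  2.66  0.27 -0.69] 0.0001
knob [ 0.61  0.88 -0.19  2.06  3.33  0.25 -1.42] 0.0
knob [ 1.03  1.14 -1.03  2.06  2.    0.71  0.12] 0.0003
knob [ 0.99  1.09 -0.92  2.06  2.05  0.61  0.05] 0.0002
knob [ 0.91  1.01 -0.74  2.06  2.17  0.46 -0.12] 0.0001
sim A: up, down-pointing, far
[ 0.4   0.95 -1.43  1.43  0.94  1.54  0.61] err [-0.  0.  0. -0. -0. -0.]
[ 0.5   0.88 -1.47  1.65  0.88  1.44  0.5 ] err [-0.  0.  0.  0. -0.  0.]
[ 0.88  0.69 -1.47  2.36  1.93  0.85 -0.31] err [ 0.  0.  0.  0. -0.  0.]
```

```bash
python3 - <<'E'
from kin import *
np.set_printoptions(suppress=True)
from plant import r
q=r.get_state()["q"]
m=np.array([.52,-.05,0])
for a in(-25,-30,-35):
  for t in(40,45):
    for h in(.057,.17):
        z=pose(m,a,t)[1].apply([0,0,1]);zh=z*[1,1,0]/np.linalg.norm(z[:2])
        G=pose(m+[0,0,h]-.004*zh+.011*z,a,t);s,e=ik(*G,q);print(a,t,h,s.round(2),round(e,4))
E
```

```text
-25 40 0.057 [ 0.4   1.4  -1.14  2.56  2.23  1.78 -1.06] 0.0001
-25 40 0.17 [ 0.45  1.08 -1.25  2.53  2.01  1.53 -1.  ] 0.0001
-25 45 0.057 [ 0.16  1.2  -0.63  2.56  2.42  1.53 -1.45] 0.0092
-25 45 0.17 [ 0.24  0.89 -0.77  2.56  2.23  1.29 -1.29] 0.007
-30 40 0.057 [ 0.36  1.39 -1.12  2.53  2.17  1.78 -1.16] 0.0001
-30 40 0.17 [ 0.41  1.07 -1.22  2.51  1.95  1.54 -1.08] 0.0001
-30 45 0.057 [ 0.29  1.37 -1.    2.56  2.24  1.83 -1.29] 0.0015
-30 45 0.17 [ 0.35  1.1  -1.19  2.56  2.    1.67 -1.18] 0.0002
-35 40 0.057 [ 0.33  1.37 -1.11  2.5   2.11  1.77 -1.24] 0.0001
-35 40 0.17 [ 0.37  1.06 -1.19  2.47  1.9   1.54 -1.15] 0.0001
-35 45 0.057 [ 0.28  1.42 -1.08  2.53  2.15  1.91 -1.31] 0.0001
-35 45 0.17 [ 0.31  1.09 -1.16  2.52  1.94  1.67 -1.24] 0.0001
```

```bash
python3 -c "
from h import *
a=np.radians(-33)
g=np.array([.52,-.05,.17])-.004*np.array([np.cos(a),np.sin(a),0])
z=np.array([np.sin(.698)*np.cos(a),np.sin(.698)*np.sin(a),-np.cos(.698)])
goal(g+.011*z,-33,40)"
```

```text
turn [0.082, -0.39, 0.426] shift [-0.095, -0.1771, 0.0679] q [0.6, 0.77, -1.46, 2.23, 1.82, 1.09, -0.29] t 11.3 F [ 0.1  0.5 -0.1]
```

```bash
python3 -m pendant '[[[0.08,-0.39,0.43],[-0.095,-0.177,0.068],1],[[0.08,-0.39,0.43],[-0.095,-0.177,0.068],1],[[0.08,-0.39,0.43],[-0.095,-0.177,0.068],1],[[0.08,-0.39,0.43],[-0.095,-0.177,0.068],1],[[0.08,-0.39,0.43],[-0.095,-0.177,0.068],1],[[0.08,-0.39,0.43],[-0.095,-0.177,0.068],1],[[0.08,-0.39,0.43],[-0.095,-0.177,0.068],1],[[0.08,-0.39,0.43],[-0.095,-0.177,0.068],1]]'
python3 -c "
from h import *
a=np.radians(-33)
for h in(.17,.10,.057):
    g=np.array([.52,-.05,h])-.004*np.array([np.cos(a),np.sin(a),0])
    z=np.array([np.sin(.698)*np.cos(a),np.sin(.698)*np.sin(a),-np.cos(.698)])
    goal(g+.011*z,-33,40)
from plant import r
import cv2
A=r.snapshot('top')['image'][:,:,::-1];b=r.snapshot('side')['image'][:,:,::-1]
f=lambda im,x,y:cv2.resize(im[y:y+160,x:x+130],(390,480),interpolation=cv2.INTER_CUBIC)
cv2.imwrite('pics/c4.png',np.hstack([f(A,290,170),f(b,260,140)]))"
```

```text
clock: 12.1
tool_pos: [0.5251, -0.0516, 0.1645]
eef_rot: [0.827, 0.445, 0.167, 0.301]
contact_force: [0.5, -0.3, 0.5]
opening: 1.002
turn [0.005, -0.003, -0.008] shift [-0.0015, -0.0034, 0.001] q [0.35, 1.05, -1.21, 2.45, 1.84, 1.56, -1.1] t 12.1 F [ 0.5 -0.3  0.5]
turn [0.005, -0.003, -0.008] shift [-0.002, -0.0487, 0.0544] q [0.35, 1.05, -1.21, 2.45, 1.84, 1.56, -1.1] t 12.1 F [ 0.5 -0.3  0.5]
turn [0.005, -0.003, -0.008] shift [-0.0023, -0.0765, 0.0872] q [0.35, 1.05, -1.21, 2.45, 1.84, 1.56, -1.1] t 12.1 F [ 0.5 -0.3  0.5]
```

View pics/c4.png

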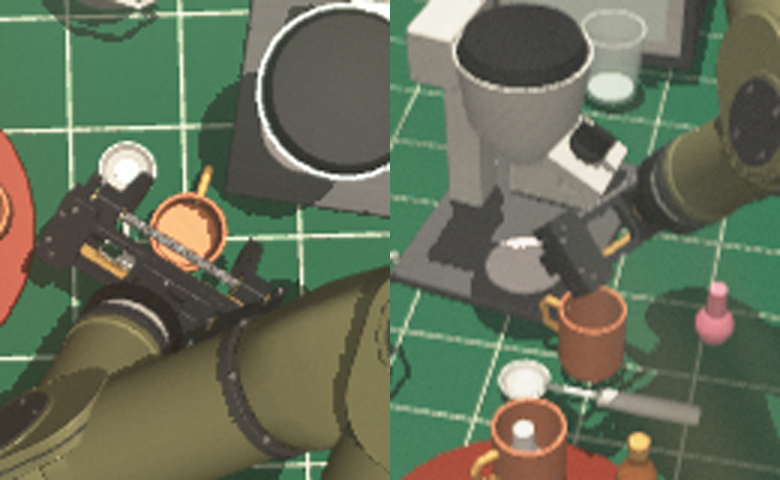

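The tilted gripper straddles the mug, seen at crop (188,230), with the handle pointing ahead at (207,175). I'll descend vertically and grip.

```bash
python3 -m pendant '[[[0,0,0],[-0.002,-0.024,0.025],1],[[0,0,0],[-0.002,-0.049,0.054],1],[[0,0,0],[-0.002,-0.065,0.073],1],[[0,0,0],[-0.002,-0.077,0.087],1],[[0,0,0],[-0.002,-0.077,0.087],1],[[0,0,0],[-0.002,-0.077,0.087],0.5],[[0,0,0],[-0.002,-0.077,0.087],0.5],[[0,0,0],[-0.002,-0.077,0.087],0.5],[[0,0,0],[-0.002,-0.077,0.087],0.5],[[0,0,0],[-0.002,-0.077,0.087],0.5]]' 30
python3 -m pendant '[[[0,0,0],[0,0,0],0.5],[[0,0,0],[0,0,0],0.5],[[0,0,0],[0,0.015,-0.018],0.5],[[0,0,0],[0,0.026,-0.031],0.5],[[0,0,0],[0,0.026,-0.031],0.5]]'
python3 -c "
from h import *
a=np.radians(-33)
g=np.array([.52,-.05,.057])-.004*np.array([np.cos(a),np.sin(a),0])
z=np.array([np.sin(.698)*np.cos(a),np.sin(.698)*np.sin(a),-np.cos(.698)])
goal(g+.011*z,-33,40)"
```

```text
clock: 13.2
tool_pos: [0.5219, -0.0515, 0.0481]
eef_rot: [0.827, 0.445, 0.167, 0.302]
contact_force: [-0.6, 1.0, 6.6]
opening: 0.75
clock: 13.7
tool_pos: [0.5214, -0.0517, 0.0889]
eef_rot: [0.827, 0.445, 0.166, 0.301]
contact_force: [0.6, 0.2, -3.0]
opening: 0.749
turn [0.005, -0.002, -0.008] shift [0.0004, -0.0253, 0.0314] q [0.3, 1.23, -1.1, 2.48, 2.0, 1.67, -1.22] t 13.7 F [ 0.6  0.2 -3. ]
```

```bash
python3 -c "
from h import *
print('post px->',loc('side',285,203,.012))
goal([.6143,-.1618,.0665],-25,40)
goal([.5684,-.1068,.0665],-29,40)
goal([.6143,-.1618,.0605],-25,40)
"
```

```text
post px-> [ 0.70281616 -0.26620512  0.012     ]
turn [0.005, 0.088, -0.115] shift [-0.0413, 0.0911, 0.1061] q [0.3, 1.23, -1.1, 2.48, 2.0, 1.67, -1.22] t 13.7 F [ 0.6  0.2 -3. ]
turn [0.005, 0.043, -0.061] shift [-0.0205, 0.0387, 0.0619] q [0.3, 1.23, -1.1, 2.48, 2.0, 1.67, -1.22] t 13.7 F [ 0.6  0.2 -3. ]
turn [0.005, 0.088, -0.115] shift [-0.0413, 0.0872, 0.1107] q [0.3, 1.23, -1.1, 2.48, 2.0, 1.67, -1.22] t 13.7 F [ 0.6  0.2 -3. ]
```

```bash
python3 -m pendant '[[[0,0.02,-0.03],[-0.01,0.02,0.03],0.5],[[0,0.04,-0.06],[-0.02,0.039,0.062],0.5],[[0,0.055,-0.075],[-0.026,0.052,0.073],0.5],[[0,0.066,-0.09],[-0.031,0.065,0.084],0.5],[[0,0.08,-0.1],[-0.036,0.078,0.095],0.5],[[0,0.088,-0.115],[-0.041,0.091,0.106],0.5],[[0,0.088,-0.115],[-0.041,0.091,0.106],0.5],[[0,0.088,-0.115],[-0.041,0.091,0.106],0.5]]'
python3 - <<'E'
from h import *
from plant import r
import cv2
goal([.6143,-.1618,.0605],-25,40);print(r.get_state()["tool_pos"])
b=r.snapshot("side")["image"][:,:,::-1]
cv2.imwrite("pics/c5.png",cv2.resize(b[120:270,230:390],(640,600),interpolation=cv2.INTER_CUBIC))
print(proj("side",[.6121,-.1608,.087]),proj("side",[.6121,-.1608,.012]))
E
```

```text
clock: 14.5
tool_pos: [0.6127, -0.1617, 0.0635]
eef_rot: [0.792, 0.505, 0.183, 0.29]
contact_force: [-0.5, 1.4, -3.2]
opening: 0.75
turn [0.001, 0.002, 0.001] shift [0.0006, -0.0008, 0.0033] q [0.64, 1.22, -1.0, 2.24, 2.3, 1.29, -0.7] t 14.5 F [-0.5  1.4 -3.2]
[ 0.61268541 -0.16174299  0.06354447]
[304.18689891 210.03829559] [304.39667702 227.86301969]
```

View pics/c5.png

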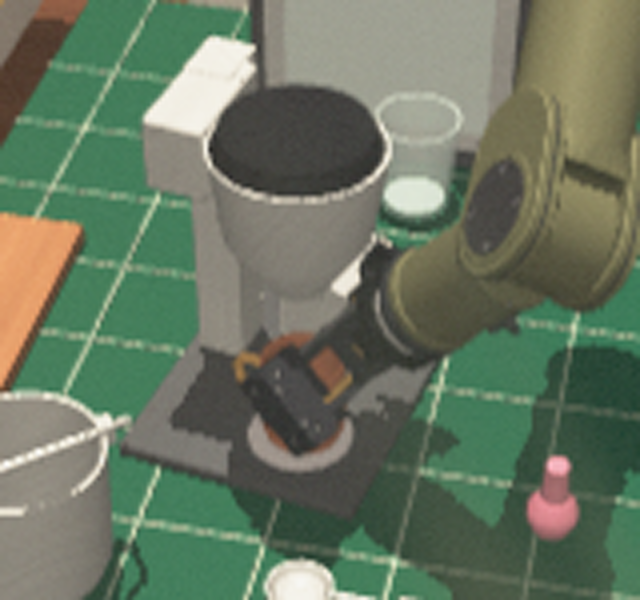

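The mug hangs over the bay disc, whose centre at crop (300,430) matches the computed bay. I'll lower the last millimetres and release.

```bash
python3 -m pendant '[[[0,0,0],[0.001,-0.002,0.002],0.5],[[0,0,0],[0.001,-0.002,0.004],0.5],[[0,0,0],[0.001,-0.002,0.004],0.5],[[0,0,0],[0.001,-0.002,0.004],0.5]]'
python3 -m pendant '[[[0,0,0],[0,0,0],1],[[0,0,0],[0,0,0],1],[[0,0,0],[0,0,0],1],[[0,0,0],[0,0,0],1],[[0,0,0],[0,0,0],1],[[0,0,0],[0,0,0],1]]'
python3 -m pendant '[[[0,0,0],[0,0,-0.02],1],[[0,0,0],[0,0,-0.04],1],[[0,0,0],[0,0,-0.06],1],[[0,0,0],[0,0,-0.08],1],[[0,0,0],[0,0.01,-0.1],1],[[0,0,0],[0,0.01,-0.12],1],[[0,0,0],[0,0.01,-0.14],1]]'
python3 - <<'E'
from h import *
from plant import r
import cv2
goal([.6143,-.1618,.0605],-25,40);print(r.get_state()["tool_pos"])
b=r.snapshot("side")["image"][:,:,::-1];a=r.snapshot("top")["image"][:,:,::-1]
cv2.imwrite("pics/c6.png",np.hstack([cv2.resize(b[120:270,240:370],(520,600),interpolation=cv2.INTER_CUBIC),cv2.resize(a[180:290,390:480],(270,330),interpolation=cv2.INTER_CUBIC)[:,:].copy() if 0 else np.vstack([cv2.resize(a[190:250,425:481],(280,300),interpolation=cv2.INTER_CUBIC),cv2.resize(b[160:210,305:352],(280,300),interpolation=cv2.INTER_CUBIC)])]))
E
```

```text
clock: 14.95
tool_pos: [0.6152, -0.1599, 0.0605]
eef_rot: [0.792, 0.506, 0.185, 0.29]
contact_force: [-1.5, 0.7, 2.0]
opening: 0.752
clock: 15.55
tool_pos: [0.615, -0.1613, 0.0602]
eef_rot: [0.792, 0.505, 0.184, 0.29]
contact_force: [-0.1, 0.7, 0.1]
opening: 1.0
clock: 16.25
tool_pos: [0.5398, -0.1259, 0.1745]
eef_rot: [0.792, 0.505, 0.184, 0.29]
contact_force: [0.1, 0.0, -0.4]
opening: 1.0
turn [0.003, 0.002, 0.001] shift [-0.0008, -0.0104, 0.1404] q [0.61, 0.98, -1.14, 2.45, 2.06, 1.32, -0.82] t 16.25 F [ 0.1  0.  -0.4]
[ 0.53981182 -0.12594632  0.17446588]
```

View pics/c6.png

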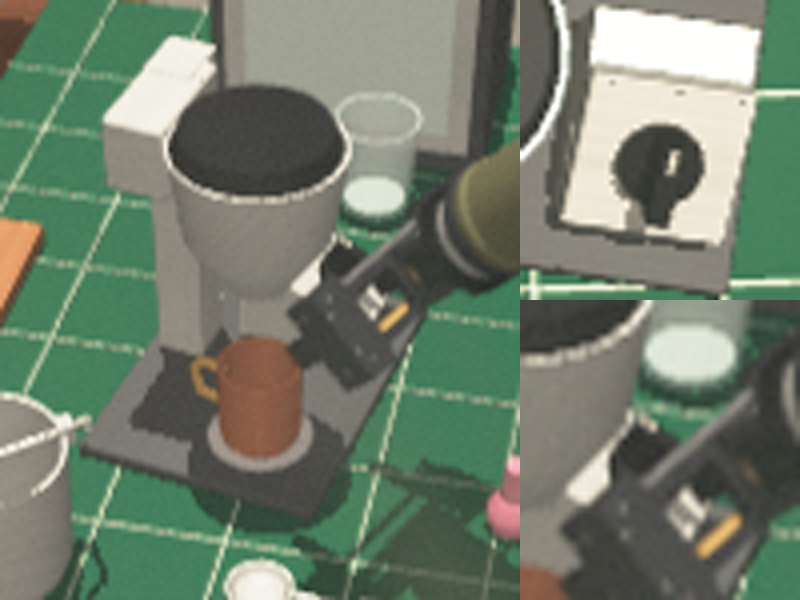

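The mug stands upright and centred on the bay disc (crop centre about 260,432), and the gripper is clear of it. Next I'll locate the knob by fitting its known shape to the dark blob in both initial images.

```bash
python3 - <<'E'
from h import *
import cv2
cx,cy,yaw=.56055,-.22275,-.17464
K=4
rois={"top":(436,203,32,42),"side":(308,172,38,34)}
masks={}
for n,(x,y,w,h) in rois.items():
    im=cv2.imread(f"pics/{n}0.png")[y:y+h,x:x+w].max(2)
    big=cv2.resize(im,None,fx=K,fy=K,interpolation=cv2.INTER_CUBIC);m=(big<75).astype(np.uint8)
    nl,lab,st,ce=cv2.connectedComponentsWithStats(m)
    i=min(range(1,nl),key=lambda i:-st[i,4] if np.hypot(*(ce[i]-[w*K/2,h*K/2]))<50 else 1)
    masks[n]=(lab==i).astype(np.uint8);print(n,st[i],(ce[i]/K+[x,y]).round(1))
def render(n,xk,yk,zk):
    x,y,w,h=rois[n];t=np.radians(28);Z=np.array([-np.sin(t),0,np.cos(t)]);X=np.array([np.cos(t),0,np.sin(t)]);Y=np.array([0,1,0])
    Rz=Ro.from_euler('z',yaw).as_matrix();o=np.array([xk,yk,zk]);M=np.zeros((h*K,w*K),np.uint8)
    def hull(pts):
        q=np.array([(proj(n,Rz@(o+p)+[cx,cy,0])-[x,y]+.5)*K for p in pts]).astype(np.int32);cv2.fillConvexPoly(M,cv2.convexHull(q),1)
    a=np.linspace(0,6.28,24)
    hull([.022*(np.cos(b)*X+np.sin(b)*Y)+k*Z for b in a for k in(0,.009)])
    hull([i*.022*X+j*.006*Y+k*Z for i in(-1,1) for j in(-1,1) for k in(.009,.035)])
    return M
def sc(p):
    o=[]
    for n in rois:
        R=render(n,*p);m=masks[n];o.append((R&m).sum()/(R|m).sum())
    return o
best=max(((min(sc((a,y,z))),a,y,z) for a in np.arange(.0,.05,.004) for y in(-.084,-.08,-.076) for z in np.arange(.03,.09,.004)))
print(best,sc(best[1:]))
xk,yk,zk=best[1:];t=np.radians(28)
Rz=Ro.from_euler('z',yaw).as_matrix();Z=Rz@[-np.sin(t),0,np.cos(t)];C=Rz@[xk,yk,zk]+[cx,cy,0]
print("panel pt",C,"grip",C+.024*Z)
for n in rois:
    R=render(n,*best[1:]);cv2.imwrite(f"pics/m_{n}.png",cv2.resize(np.dstack([R*255,masks[n]*255,R*0]),None,fx=3,fy=3,interpolation=0))
np.save("grip.npy",C+.024*Z)
A,B=cv2.imread("pics/m_top.png"),cv2.imread("pics/m_side.png");H=max(A.shape[0],B.shape[0])
p=lambda I:cv2.copyMakeBorder(I,0,H-I.shape[0],0,0,cv2.BORDER_CONSTANT);cv2.imwrite("pics/m.png",cv2.resize(np.hstack([p(A),p(B)]),None,fx=.8,fy=.8))
E
```

```text
top [  34   50   68   79 3291] [452.5 224.1]
side [  49   36   58   53 2023] [326.9 187.6]
(np.float64(0.7131728045325779), np.float64(0.032), -0.08, np.float64(0.06200000000000003)) [np.float64(0.7460893221491726), np.float64(0.7131728045325779)]
panel pt [ 0.57816296 -0.30709325  0.062     ] grip [ 0.56706703 -0.30513551  0.08319074]
```

View pics/m.png

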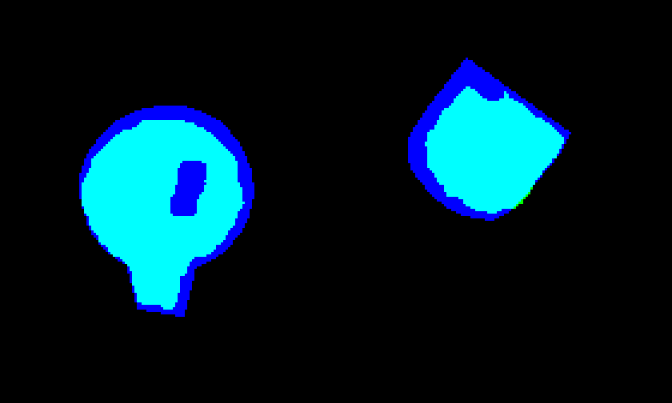

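The rendered knob (blue) matches the observed blob (cyan) in both views. The grip point comes out near (0.567,-0.305,0.083). I'll check joint feasibility for the twist.

```bash
python3 - <<'E'
from kin import *
np.set_printoptions(suppress=True)
from plant import r
q=r.get_state()["q"]
g=np.array([.567,-.3045,.083])
Zk=-pose(g,-10,28)[1].apply([0,0,1]);print("Z",Zk)
for fl in(0,np.pi):
    s=q
    for nm,o,tw in(("far",.10,0),("on",-.003,0),("half",-.003,.62),("end",-.003,1.25)):
        p,R=pose(g+o*Zk,-10,28);s,e=ik(p,R*Ro.from_euler('z',tw+fl),s,.001)
        b,SGx=P,SG
        E=Ro.from_euler;R1=E('z',SG[0]*s[0]+P[4])*E('y',s[1]);el=np.array([0,0,P[0]])+R1.apply([P[6],0,P[1]])
        print(fl,nm,s.round(2),round(e,4),"elbow",el.round(2))
goal([.49,-.2,.19],-10,28)
goal(g+.1*Zk,-10,28)
E
```

```text
Z [-0.46233923  0.08152288  0.88294759]
0 far [ 1.16  1.   -1.2   2.15  1.78  0.73  0.26] 0.0 elbow [ 0.15 -0.43  0.61]
0 on [ 1.07  1.2  -1.13  2.06  1.98  0.8   0.19] 0.0 elbow [ 0.21 -0.46  0.52]
0 half [ 1.1   1.27 -1.24  2.07  1.95  0.92 -0.37] 0.0 elbow [ 0.2  -0.48  0.48]
0 end [ 1.12  1.34 -1.34  2.07  1.94  1.03 -0.95] 0.0 elbow [ 0.19 -0.5   0.44]
3.141592653589793 far [ 0.78  0.69 -0.38  2.08  1.46  0.04 -2.66] 0.0172 elbow [ 0.23 -0.26  0.74]
3.141592653589793 on [ 0.69  0.89 -0.32  1.93  1.47  0.04 -2.66] 0.0344 elbow [ 0.3  -0.29  0.66]
3.141592653589793 half [ 0.68  0.88 -0.3   1.92  0.85  0.04 -2.66] 0.0376 elbow [ 0.3  -0.29  0.66]
3.141592653589793 end [ 0.66  0.88 -0.27  1.91  0.21  0.04 -2.66] 0.0394 elbow [ 0.31 -0.28  0.66]
turn [0.213, 0.147, -0.214] shift [-0.0889, -0.0013, -0.0201] q [0.61, 0.98, -1.14, 2.45, 2.06, 1.32, -0.82] t 16.35 F [0.  0.6 0.1]
turn [0.213, 0.147, -0.214] shift [-0.1634, 0.0386, 0.0385] q [0.61, 0.98, -1.14, 2.45, 2.06, 1.32, -0.82] t 16.35 F [0.  0.6 0.1]
```

```bash
python3 -m pendant '[[[0,0,0],[-0.03,0,-0.02],1],[[0.21,0.147,-0.214],[-0.089,0,-0.02],1],[[0.21,0.147,-0.214],[-0.089,0,-0.02],1],[[0.21,0.147,-0.214],[-0.12,0.015,0],1],[[0.21,0.147,-0.214],[-0.163,0.038,0.038],1],[[0.21,0.147,-0.214],[-0.163,0.038,0.038],1],[[0.21,0.147,-0.214],[-0.163,0.038,0.038],1],[[0.21,0.147,-0.214],[-0.163,0.038,0.038],1]]'
python3 - <<'E'
from h import *
from plant import r
import cv2
g=np.array([.567,-.3045,.083]);Zk=np.array([-.4623,.0815,.8829])
goal(g+.1*Zk,-10,28);goal(g-.003*Zk,-10,28)
b=r.snapshot("side")["image"][:,:,::-1];a=r.snapshot("top")["image"][:,:,::-1]
cv2.imwrite("pics/c7.png",np.hstack([cv2.resize(b[140:240,280:380],(400,400),interpolation=cv2.INTER_CUBIC),cv2.resize(a[180:280,400:500],(400,400),interpolation=cv2.INTER_CUBIC)]))
E
```

```text
clock: 17.15
tool_pos: [0.5195, -0.2971, 0.1686]
eef_rot: [0.745, 0.622, 0.155, 0.186]
contact_force: [-0.3, 1.5, 0.8]
opening: 0.999
turn [0.0, 0.002, -0.004] shift [0.0009, 0.0022, -0.0019] q [1.07, 0.85, -0.92, 2.13, 1.84, 0.5, 0.17] t 17.15 F [-0.3  1.5  0.8]
turn [0.0, 0.002, -0.004] shift [0.0011, 0.0022, 0.1011] q [1.07, 0.85, -0.92, 2.13, 1.84, 0.5, 0.17] t 17.15 F [-0.3  1.5  0.8]
```

View pics/c7.png

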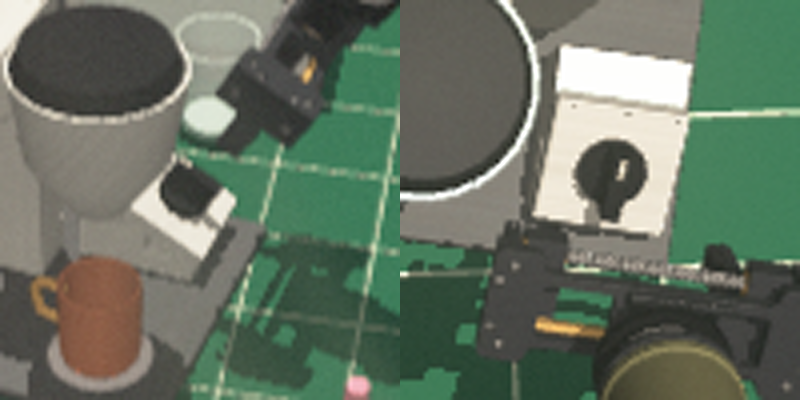

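The jaws straddle the knob axis, and the grip bar, at rest, lies along the slope (right crop 610,180). I'll advance and grip.

```bash
python3 -m pendant '[[[0,0,0],[0.001,0.002,0.04],1],[[0,0,0],[0.001,0.002,0.07],1],[[0,0,0],[0.001,0.002,0.09],1],[[0,0,0],[0.001,0.002,0.101],1],[[0,0,0],[0.001,0.002,0.101],1],[[0,0,0],[0.001,0.002,0.101],1]]'
python3 -c "
from h import *
g=np.array([.567,-.3045,.083]);Zk=np.array([-.4623,.0815,.8829])
goal(g-.003*Zk,-10,28)"
python3 -m pendant '[[[0,0,0],[0,0,0],0.3],[[0,0,0],[0,0,0],0],[[0,0,0],[0,0,0],0],[[0,0,0],[0,0,0],0],[[0,0,0],[0,0,0],0],[[0,0,0],[0,0,0],0],[[0,0,0],[0,0,0],0],[[0,0,0],[0,0,0],0],[[0,0,0],[0,0,0],0],[[0,0,0],[0,0,0],0]]' 15
python3 -c "
from h import *
g=np.array([.567,-.3045,.083]);Zk=np.array([-.4623,.0815,.8829])
goal(g-.003*Zk,-10,28)
from plant import r;s=r.get_state();print(s['moment'],s['tool_pos'])"
```

```text
clock: 17.85
tool_pos: [0.5685, -0.3032, 0.0818]
eef_rot: [0.744, 0.623, 0.156, 0.186]
contact_force: [-0.1, -0.5, -0.4]
opening: 1.002
turn [0.001, 0.0, -0.001] shift [-0.0016, -0.0005, 0.0014] q [1.01, 1.06, -0.91, 2.04, 2.01, 0.6, 0.1] t 17.85 F [-0.1 -0.5 -0.4]
clock: 18.85
tool_pos: [0.5684, -0.3045, 0.0812]
eef_rot: [0.744, 0.623, 0.155, 0.186]
contact_force: [-0.7, 0.4, 0.4]
opening: 0.135
turn [0.001, 0.002, -0.002] shift [-0.0002, -0.0003, 0.0008] q [1.01, 1.06, -0.9, 2.04, 2.01, 0.6, 0.1] t 18.85 F [-0.7  0.4  0.4]
[0.26675171 0.27702595 0.10144319] [ 0.56837263 -0.30450209  0.0811956 ]
```

The gripper holds the 12 mm bar with almost no side force. I'll twist clockwise, which is + about tool z.

```bash
python3 -m pendant '[[[0,0,0.12],[0,0,0],0],[[0,0,0.25],[0,0,0],0],[[0,0,0.38],[0,0,0],0],[[0,0,0.51],[0,0,0],0],[[0,0,0.64],[0,0,0],0],[[0,0,0.77],[0,0,0],0],[[0,0,0.9],[0,0,0],0],[[0,0,1.03],[0,0,0],0],[[0,0,1.14],[0,0,0],0],[[0,0,1.14],[0,0,0],0]]' 30
python3 -c "
from h import *
g=np.array([.567,-.3045,.083]);Zk=np.array([-.4623,.0815,.8829])
goal(g-.003*Zk,-10,28)
from plant import r;s=r.get_state();print(s['moment']@-Zk,s['moment'],s['opening'])"
```

```text
clock: 19.85
tool_pos: [0.5673, -0.3058, 0.0807]
eef_rot: [0.963, 0.121, 0.23, 0.074]
contact_force: [-3.6, -3.1, 3.1]
opening: 0.133
turn [0.002, 0.005, -1.145] shift [0.001, -0.0009, 0.0007] q [1.12, 1.2, -1.18, 2.03, 1.92, 0.86, -0.85] t 19.85 F [-3.6 -3.1  3.1]
-0.17294077477260247 [-0.60112013  1.00157259 -0.21133223] 0.13334496833760842
```

```bash
m='from h import *
Zk=np.array([-.4623,.0815,.8829])
from plant import r;s=r.get_state();print("Mz",s["moment"]@-Zk,s["contact_force"].round(1),s["opening"]);goal([.5684,-.304,.0805],-10,28)'
python3 -m pendant '[[[0,0,0.03],[0,0,0],0],[[0,0,0.06],[0,0,0],0],[[0,0,0.06],[0,0,0],0],[[0,0,0.06],[0,0,0],0]]'; python3 -c "$m"
python3 -m pendant '[[[0,0,0.03],[0,0,0],0],[[0,0,0.06],[0,0,0],0],[[0,0,0.06],[0,0,0],0],[[0,0,0.06],[0,0,0],0]]'; python3 -c "$m"
```

```text
clock: 20.25
tool_pos: [0.5673, -0.3058, 0.0807]
eef_rot: [0.966, 0.094, 0.232, 0.067]
contact_force: [-4.5, -2.7, 2.8]
opening: 0.134
Mz -0.1580947289602021 [-4.5 -2.7  2.8] 0.13356018539936246
turn [0.002, 0.005, -1.202] shift [0.0013, -0.0017, 0.0006] q [1.12, 1.21, -1.19, 2.03, 1.92, 0.87, -0.9] t 20.25 F [-4.5 -2.7  2.8]
clock: 20.65
tool_pos: [0.5672, -0.3058, 0.0807]
eef_rot: [0.968, 0.065, 0.234, 0.061]
contact_force: [-5.4, -3.2, 2.5]
opening: 0.138
Mz -0.6146407757003028 [-5.4 -3.2  2.5] 0.13823415947504503
turn [0.003, 0.005, -1.26] shift [0.0012, -0.0017, 0.0006] q [1.13, 1.22, -1.2, 2.03, 1.92, 0.88, -0.96] t 20.65 F [-5.4 -3.2  2.5]
```

The moment jumped from 0.16 to 0.61 N·m, so the hard stop is reached. I'll release, let the knob spring back, and retreat.

```bash
python3 -m pendant '[[[0,0,0],[0,0,0],1],[[0,0,0],[0,0,0],1],[[0,0,0],[0,0,0],1],[[0,0,0],[0,0,0],1],[[0,0,0],[0,0,0],1],[[0,0,0],[0,0,0],1],[[0,0,0],[0,0,0],1],[[0,0,0],[0,0,0],1]]'
python3 -m pendant '[[[0,0,0],[0,0,-0.03],1],[[0,0,0],[0,0,-0.06],1],[[0,0,0],[0,0,-0.09],1],[[0,0,0],[0,0,-0.12],1],[[0,0,0],[0,0,-0.15],1],[[0,0,0],[0,0,-0.18],1],[[0,0,0],[0,0,-0.18],1],[[0,0,0],[0,0,-0.18],1]]'
python3 - <<'E'
from plant import r
import cv2,numpy as np
print(r.get_state()["contact_force"])
b=r.snapshot("side")["image"][:,:,::-1];a=r.snapshot("top")["image"][:,:,::-1]
cv2.imwrite("pics/c8.png",np.hstack([cv2.resize(b[130:390,220:400],(400,578),interpolation=cv2.INTER_CUBIC),np.vstack([cv2.resize(a[190:250,420:490],(400,343),interpolation=cv2.INTER_CUBIC),cv2.resize(a[160:360,180:520],(400,235))])]))
E
```

```text
clock: 21.45
tool_pos: [0.5686, -0.3033, 0.0813]
eef_rot: [0.968, 0.065, 0.235, 0.058]
contact_force: [1.5, -0.6, 0.5]
opening: 0.839
clock: 22.25
tool_pos: [0.4851, -0.2894, 0.2403]
eef_rot: [0.968, 0.065, 0.235, 0.059]
contact_force: [-0.1, -0.5, -1.4]
opening: 1.0
[-0.13707214 -0.5144435  -1.38477789]
```

View pics/c8.png

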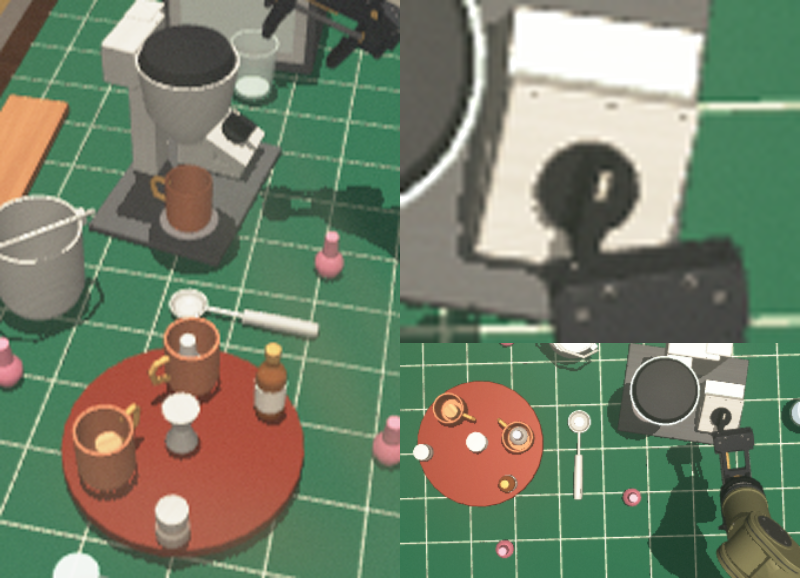

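The knob is back at rest with its bar along the slope. The mug stands on the bay disc, the cork and stopper mugs and the bystanders haven't moved, and the gripper is clear. I'll hand the job in.

```bash
python3 -c "
from plant import r
print(r.finish_job())"
```

```text
the job is handed in; nothing more can be done
None
```

The job is handed in at about 22 s of the 64 s allowed, with no verdict reported. The empty mug stands upright in the bay under the spout. After that, the knob was twisted to its stop and released.

- **Mug:** The handle pointed at the robot, so I first set the mug down on a clear patch of bar. I regripped it tilted from the other side and carried it in under the spout. In the side view it stands within about 2 mm of the bay's centre. The top camera can't see it there, so I couldn't confirm that from above.
- **Knob:** The twisting moment jumped from about 0.16 to 0.61 N·m at about 1.2 rad, which is the hard stop. The last picture shows the grip bar back at its rest direction.
- **Everything else:** In the last pictures the cork and stopper mugs, their contents, the turntable items, spoon and bucket look unmoved. The gripper is clear and reads no contact force beyond noise.
- **Hitches:** The first tilted approach was too close to the base and ran joints to their limits. One correcting move also had a wrong sign. Neither touched anything, and both were corrected.

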